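# Turn the reagent bottle's label to the code reader and read it

## Robot

A 6-joint arm with a two-finger parallel gripper is mounted at the origin on a cart in front of the work surface, level with it; the furniture and walls round the work are solid. World frame = base frame: x ahead of the robot, y to its left, z up, the work surface at z = 0. Lengths are in mm, angles in rad, forces in N, time in s.
With the tool pointing down it reaches from about 275 to 1000 mm from the base axis. Payload 8.4 kg.
Tool frame: the origin (TCP) lies between the finger pads; the fingertips stand 11 mm ahead of it and the grasp point (between the pads) lies 8 mm behind it; z points along the fingers, y is the direction in which the jaws open and shut (so a half turn about z gives the same grasp; the last joint's range is limited). The gripper opens to 85 mm and grips with 20 to 120 N. Pads are 22 mm wide; open, the fingers measure 114 mm over their backs; the gripper's body (76 mm by 85 mm) begins 54 mm behind the grasp point. The pads swing forward as they close: fully open they stand 13 mm farther back than shut.
Start: joints at [1.143, 0.353, 1.633, -0, 1.155, -0.002], TCP at [258.155, 569.196, 242.281] pointing down, gripper open.
Joint ranges: [-2.63, 2.63], [-0.92, 2.1], [0.06, 2.66], [-1.3, 4.44], [0, 2.69], [-3.02, 3.02]. Speed limits (rad/s): [2.22, 2.22, 2.79, 3.14, 3.14, 3.14].

## Interface

Orientations are given as [roll, pitch, yaw] about the fixed x, y, z axes, in that order (R = Rz(yaw) Ry(pitch) Rx(roll)).
In Python, from rig import r, eyes gives the robot as it stands. The module is installed in compiled form; this text tells all that it offers.
- The arm moves only by the tool servo_tool, never from a script. Its argument "rows" is a list of rows, each a list of 3 entries, a list of its own where there are three numbers: the shift along the world's x, y, z in cm, then the turn about the world's z in rad, then the finger opening in cm, from 0 to 8.54. A call has 1 to 5 rows; each row shifts and turns the commanded pose from where the row before left it; what a row does not reach is not made up. A row lasts 1/12 s, in which the tool goes at most 41.7 mm and 7.16 degrees, less where a joint would pass 70% of its speed; a pose out of reach is approached as far as the arm can. A call is refused whole if a number of a shift passes 4.17 or a number of a turn 0.125, either way. A call with a gripper value outside its range is refused whole. The fingers move at their own pace and stop on an object; "squeeze" is the grip in N (left out, the last holds). Time passes only in rows, so rows that do not move let the fingers close. It gives the time, the measured TCP pose, the force and the opening at its end, in the units of the state.
- r.sense(): the state, without advancing time (a new reading comes with each control period).
- eyes.grab_frame(name): name is "side" or "top"; returns a dict with "frame" (384x512x3 uint8, red, green, blue), "depth" (384x512 float32, mm along the optical axis (not along the pixel's ray), 0 where there is no reading), "vertical_fov" (degrees; the focal length in pixels is half the picture's height over the tangent of half this angle, whatever the lens; pixels are square), "cx", "cy" (the principal point, pixels), "D" ([k1, k2, p1, p2, k3] as OpenCV has them; the pictures are not rectified), "camera_from_world" (4x4, takes a point from world to camera coordinates). Camera axes: x right, y down, z forward; pixel columns grow to the right and rows downward; lengths in mm; the calibration is good to about 2 mm. A picture is of the moment at which its call begins.
- r.sign_off(): hands the job in, once; it reports no verdict.
The state is a dict: "clock": time; "qpos": joint angles; "qvel": joint speeds; "joint_efforts": joint torques, N m; "eef_pos": TCP position; "tcp_rot": TCP orientation; "contact_force": force on the tool from outside, world axes, zero at the start; "wrist_torque": the same for the moment, N m; "opening": opening from 0.0 (shut) to 1.0 (fully open).
Only numpy, scipy, OpenCV 4.12 (cv2) and the standard library are available. Lean on these libraries where they do the work, as an engineer would, in place of code of your own. Each camera call takes 0.05 s, during which the arm holds its last target.

## Task

Read in the large white reagent bottle that stands on the front part of the table: set it down upright, without dropping it, on the round pad of the bench code reader, turned so that the middle of its label looks squarely at the reader's window, and let go of it. Only then press the reader's key fully down and release it. The bottle stays as you set it, and the other things on the table stay where they are.

Things in the scene. Friction and masses are not known exactly. Their poses are not given: they have to be found in the camera images.
- bottle: Large white reagent bottle, loose, upright on the clear front of the table, left of the reader (a like one far back is furniture). Round body 51 mm in diameter up to 70 mm high, shoulder up to 82 mm, green cap 33 mm in diameter; 98 mm tall, about 80 g. Origin: centre of its underside, z up its axis; its label is on its own -x side. Grip it across the body 50 to 60 mm up.
- bottle_label (a point): The middle of the printed label on the large bottle, on the surface, 25.5 mm from the bottle's axis in the direction of its own -x axis, 38 mm above its underside. The label is a printed patch a third of the way round; the rest is blank. The direction from the bottle's axis to this point is where the label looks.
- reader: Bench code reader, fixed to the table: a grey base plate 130 mm (its x) by 210 mm (its y) and 10 mm thick, with the round pad on its +y half and on its -y half a white housing 110 mm (x) by 66 mm (y) whose top is 83 mm above the table. Origin: centre of the base plate's underside; z up. The window in the housing looks along the reader's +y, over the pad; a bottle is read when its label looks along the reader's -y.
- reader_pad (a point): Centre of the round pad (a flat ring mark 72 mm in diameter, level with the base plate: nothing holds the bottle), on the top of the base plate, 10 mm above the table, 55 mm from the reader's origin along its +y. The window face is 87 mm from this point. Axes as the reader's.
- reader_window (a point): Middle of the window, a dark glazed panel 84 mm wide and 52 mm high in the housing's face towards the pad, 46 mm above the table. Axes as the reader's.
- read_key (a joint): Travel of the reader's round key, in m: 0 is up, 0.006 is fully down. A spring pushes it back up; it takes about 1.2 N to start and 4 N fully down.
- read_key_top (a point): Middle of the top of the key, a round black push key 34 mm in diameter in a collar 50 mm in diameter on top of the reader's housing, 67 mm from the reader's origin along its -y; the key's top is 105 mm above the table when up and is pressed straight down.
- small_bottle: A small brown bottle 34 mm in diameter and 62 mm tall, bystander; origin at the centre of its underside.
- label_roll: A white roll of labels standing on its end, 60 mm in diameter and 52 mm tall, bystander; origin at the centre of its underside.
- petri_dish: A closed round culture dish, 64 mm in diameter and 16 mm high, bystander; origin at the centre of its underside.
- stapler: A stapler 138 mm long, 34 mm wide and 47 mm high, bystander; origin at the centre of its underside.
Things that resemble listed ones, but are neither listed nor needed, are in the scene too. What is shaped like the bottle but blue or orange is not meant.

How it is judged:
By the outcome, as a careful person would: the job done as asked, in the order asked, and still so for the second after the job is handed in, with the robot touching nothing.
It also fails if it takes over 45 s, if anything falls off the work surface, if the arm or the gripper's body presses on something with over 40 N, if the wrist force passes 120 N, or if a joint passes its speed limit or range.

## Working session

There is one attempt and no reset: what is moved stays moved. The work goes in short steps, Python scripts to look and compute and a tool call to move; the robot and the scene stay as the last step left them, time stands still between calls to the robot, and variables do not carry over. Pictures are saved under pics/ and viewed, and the job is handed in when it is done.

Besides the shell and the picture viewer there is one more tool, called after "Emit:" as name(argument=value, ...), one argument or row to a line, values as JSON. servo_tool: Moves the arm, as the interface text tells. Its arguments: {"type":"object","properties":{"rows":{"type":"array"},"squeeze":{"type":"number"}},"required":["rows"]}

```bash
mkdir -p pics; cat > h.py <<'E'
import numpy as np, cv2, pickle
def load(n):
    return pickle.load(open(n,'rb'))
def K(f):
    fl=f['frame'].shape[0]/2/np.tan(np.radians(f['vertical_fov'])/2)
    return np.array([[fl,0,f['cx']],[0,fl,f['cy']],[0,0,1.]])
def ray(f,px):
    p=cv2.undistortPoints(np.array(px,float).reshape(-1,1,2),K(f),np.array(f['D'],float)).reshape(-1,2)
    T=np.array(f['camera_from_world']);R=T[:3,:3];c=-R.T@T[:3,3]
    d=np.c_[p,np.ones(len(p))]@R
    return c,d
def onz(f,px,z):
    c,d=ray(f,px); s=(z-c[2])/d[:,2]; return c+d*s[:,None]
def proj(f,P):
    T=np.array(f['camera_from_world']);rv=cv2.Rodrigues(T[:3,:3])[0]
    return cv2.projectPoints(np.array(P,float).reshape(-1,1,3),rv,T[:3,3],K(f),np.array(f['D'],float))[0].reshape(-1,2)
def cloud(f):
    h,w=f['depth'].shape
    u,v=np.meshgrid(np.arange(w),np.arange(h))
    c,d=ray(f,np.c_[u.ravel(),v.ravel()])
    return (c+d*f['depth'].reshape(-1,1)).reshape(h,w,3)
def shoot(tag):
    from rig import eyes
    o={}
    for n in('side','top'):
        f=eyes.grab_frame(n);o[n]=f
        pickle.dump(f,open(f'{tag}_{n}.pkl','wb'))
        cv2.imwrite(f'pics/{tag}_{n}.png',cv2.resize(f['frame'][:,:,::-1],(800,600),interpolation=cv2.INTER_CUBIC))
    return o
E
python3 - <<'E'
from h import *
from rig import r
o=shoot('a')
for n,f in o.items(): print(n,f['vertical_fov'],f['cx'],f['cy'],f['D'],np.array(f['camera_from_world']).round(3).tolist())
print(r.sense())
E
```

```text
side 46.495256893288584 251.80282956031527 191.87431893077414 [-0.08043037  0.          0.          0.          0.        ] [[-0.998, 0.054, -0.016, 548.497], [0.054, 0.842, -0.536, 39.297], [-0.016, -0.536, -0.844, 1392.132], [0.0, 0.0, 0.0, 1.0]]
top 47.235342744018084 257.8747694754068 189.64508161835215 [-0.1464194  0.         0.         0.         0.       ] [[-0.022, -1.0, -0.015, -23.156], [-0.989, 0.024, -0.145, 559.323], [0.146, 0.012, -0.989, 1366.933], [0.0, 0.0, 0.0, 1.0]]
{'clock': 0.1, 'qpos': array([ 1.14259748e+00,  3.53568959e-01,  1.63407341e+00, -9.11604631e-06,
        1.15517211e+00, -2.40823493e-03]), 'qvel': array([ 0.00128048, -0.00163897, -0.00212566, -0.00065359,  0.00098541,
       -0.0014166 ]), 'joint_efforts': array([ 1.91376879e-03, -6.06357265e+01, -3.42818356e+01,  9.53488075e-05,
        4.00714649e-03,  4.15816203e-05]), 'eef_pos': array([257.98672722, 568.81725224, 241.63710013]), 'tcp_rot': array([-3.14037081e+00,  5.39298801e-06,  2.71580573e+00]), 'contact_force': array([-0.16869394,  0.21538863,  0.25857028]), 'wrist_torque': array([-0.06392798, -0.0515191 , -0.0535659 ]), 'opening': 0.9991615387966969}
```

View pics/a_side.png

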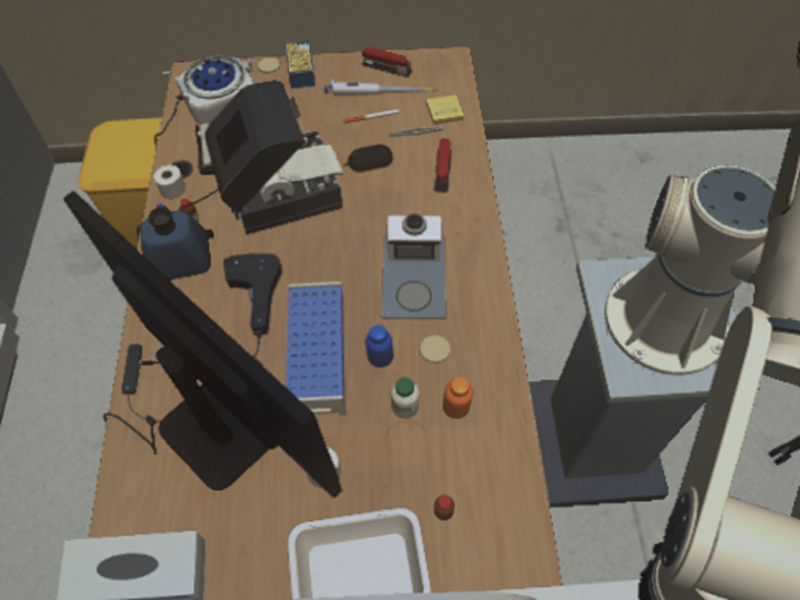

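View pics/a_top.png

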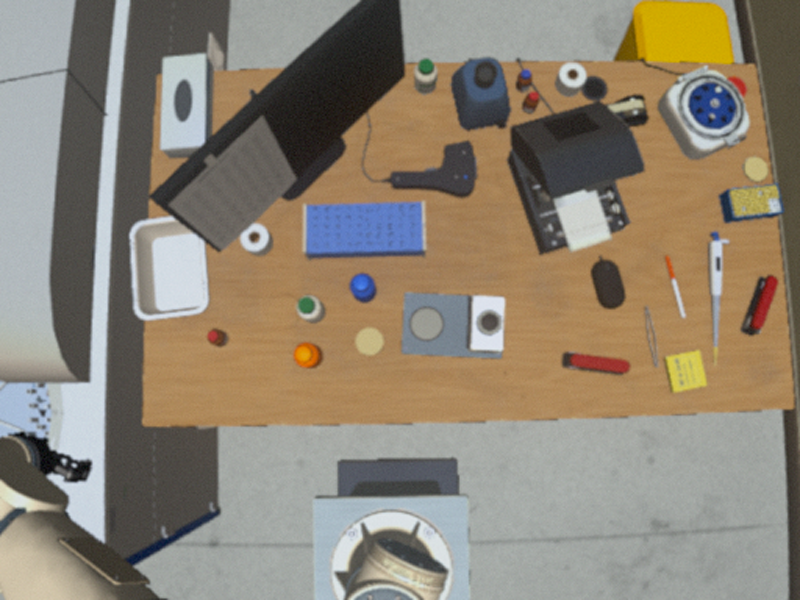

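Top view (800x600): the white bottle with the green cap is at (309,307), in front on the clear table and left of the reader (reader pad 427,323, key 489,322). A similar white and green one at (425,75) is far back, so it is furniture. The blue (362,287) and orange (307,355) ones are not meant. I'll enlarge the crops to confirm this and look for the label.

```bash
python3 - <<'E'
from h import *
s=load('a_side.pkl');t=load('a_top.pkl')
a=s['frame'][230:275,240:285];b=t['frame'][180:225,178:223]
im=np.hstack([cv2.resize(x,(396,396),interpolation=cv2.INTER_CUBIC) for x in(a,b)])
cv2.imwrite('pics/crop.png',im[:,:,::-1])
# positions by depth cloud
for n,f in(('side',s),('top',t)):
    P=cloud(f);hsv=cv2.cvtColor(f['frame'],cv2.COLOR_RGB2HSV)
    g=cv2.inRange(hsv,(60,80,30),(90,255,255))
    k,l,st,ce=cv2.connectedComponentsWithStats(g)
    for i in range(1,k):
        if st[i,4]>15:
            print(n,st[i],ce[i].round(1),onz(f,[ce[i]],94).round(1),np.median(P[l==i],0).round(1))
E
```

```text
side [254 242  10  10  77] [258.6 246.7] [[537.8 157.1  94. ]] [538.6 158.9  97.5]
top [269  38   8   9  59] [272.4  41.9] [[1042.5  -95.9   94. ]] [1039.2  -94.9   98.3]
top [192 191   9   9  63] [195.6 195. ] [[538.7 156.2  94. ]] [538.2 155.1  97.5]
```

View pics/crop.png

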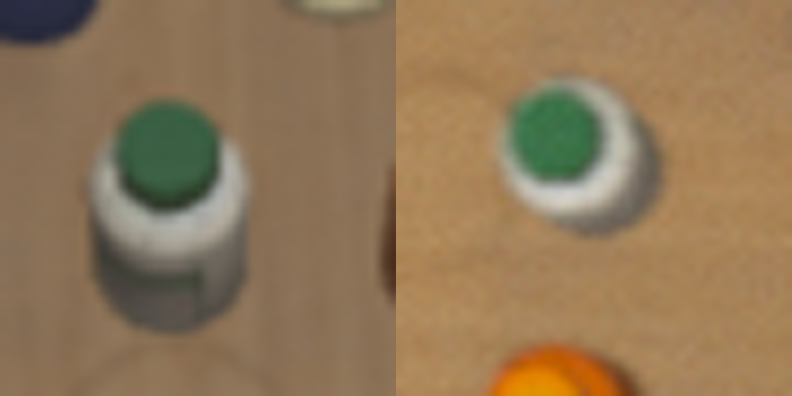

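```bash
python3 - <<'E'
from h import *
from rig import eyes
F=np.mean([eyes.grab_frame('side')['frame'].astype(np.float32) for _ in range(10)],0)
np.save('sideavg.npy',F)
c=F[245:272,248:272]
c=np.clip((c-40)/(190-40)*255,0,255).astype(np.uint8)
cv2.imwrite('pics/crop2.png',cv2.resize(c[:,:,::-1],None,fx=22,fy=22,interpolation=cv2.INTER_CUBIC))
print(F[256:270,248:272].mean(2).round().astype(int))
t=load('a_top.pkl');P=cloud(t);s=load('a_side.pkl')
T=np.array(s['camera_from_world']);print('cam',-T[:3,:3].T@T[:3,3])
# reader plate
for n,z0,z1 in(('plate',6,14),('housing',76,90)):
    m=(P[...,2]>z0)&(P[...,2]<z1);m=m.astype(np.uint8);m[:, :250]=0;m[:,325:]=0;m[:180]=0;m[235:]=0
    k,l,st,ce=cv2.connectedComponentsWithStats(m)
    i=1+np.argmax(st[1:,4]);pts=P[l==i][:,:2].astype(np.float32);print(n,st[i],cv2.minAreaRect(pts))
for n,f in(('t',t),('s',s)):
    x=cv2.cvtColor(f['frame'],cv2.COLOR_RGB2BGR)
    x=x[178:236,250:330] if n=='t' else x[130:210,235:295]
    cv2.imwrite(f'pics/rd_{n}.png',cv2.resize(x,None,fx=9 if n=='t' else 7,fy=9 if n=='t' else 7,interpolation=cv2.INTER_CUBIC))
E
```

```text
[[110 108  82  77 107 134 148 155 155 161 167 169 170 169 165 165 159 139
  115  97 107 111 110 111]
 [110 109  83  64  81 106 127 142 140 151 160 162 162 158 152 147 133 115
  103  94 107 110 110 111]
 [110 110  84  61  64  83 100 114 123 135 143 145 143 135 127 119 110 104
   98  93 108 111 110 111]
 [111 110  84  62  58  66  83  94 101 108 112 115 114 106 100 102 102  99
   93  91 107 111 109 111]
 [110 110  88  68  62  60  66  77  88  95  97  99  99  92  84  95  99  95
   88  86 106 110 109 111]
 [109 109  93  73  66  64  63  64  67  71  72  72  71  69  67  88  94  90
   83  83 105 111 109 111]
 [108 109 106  84  68  67  66  66  65  66  67  68  70  70  67  84  89  85
   80  93 110 112 109 110]
 [108 109 110  94  77  70  69  71  72  74  76  77  79  79  73  83  85  80
   82 105 115 112 109 110]
 [109 110 112 108  89  76  73  73  75  79  82  82  82  82  75  79  79  78
   93 112 116 112 109 110]
 [110 110 112 113 101  86  76  76  78  80  81  82  83  83  74  76  78  92
  108 116 117 113 110 110]
 [108 110 113 115 113 109  90  78  77  80  82  83  82  82  77  85 101 110
  115 117 116 112 110 110]
 [108 110 113 115 116 116 110  99  97  89  84  84  83  87  93 104 112 115
  116 117 116 112 109 109]
 [107 110 113 114 116 116 115 111 112 109 107 105 103 105 107 109 111 113
  115 116 116 112 109 109]
 [108 111 113 114 115 114 111 108 109 110 109 107 105 107 107 106 107 110
  111 115 115 112 109 110]]
cam [ 567.24995401  684.34301021 1204.2949735 ]
plate [ 256  185   65   45 1404] ((504.0360107421875, -134.12979125976562), (209.27401733398438, 137.30435180664062), 86.47403717041016)
housing [298 189  25  36 620] ((497.0077819824219, -198.0458984375), (73.34767150878906, 110.37281036376953), 85.65480041503906)
```

View pics/crop2.png

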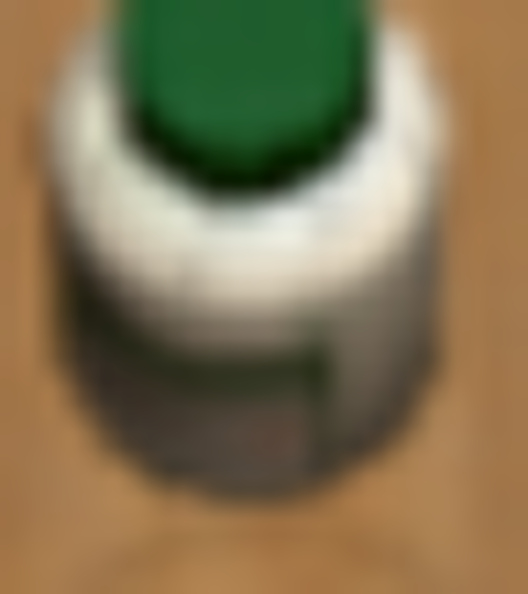

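View pics/rd_t.png

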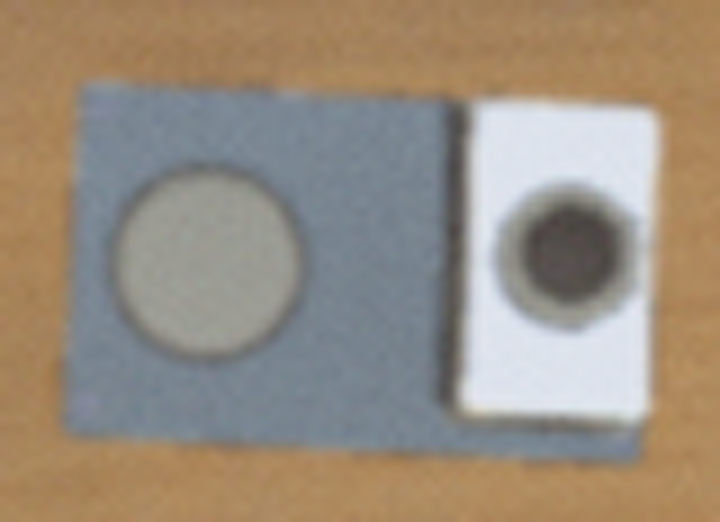

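View pics/rd_s.png

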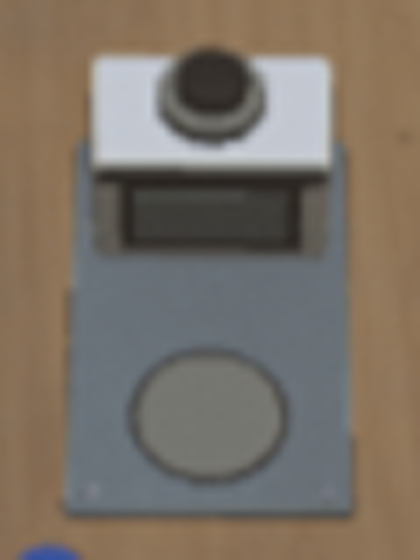

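```bash
python3 - <<'E'
from h import *
s=load('a_side.pkl');t=load('a_top.pkl')
def blob(f,box,cond,name):
    x0,x1,y0,y1=box
    c=f['frame'][y0:y1,x0:x1];hsv=cv2.cvtColor(c,cv2.COLOR_RGB2HSV)
    m=cond(c.astype(int),hsv).astype(np.uint8)
    k,l,st,ce=cv2.connectedComponentsWithStats(m)
    i=1+np.argmax(st[1:,4]);return ce[i]+[x0,y0],st[i]
padc=lambda c,h:(c[...,2]-c[...,0]<7)&(c.sum(2)>300 if 0 else (c.sum(2)>250))
for n,f,box in(('top',t,(257,290,188,226)),('side',s,(250,280,172,203))):
    ce,st=blob(f,box,padc,'pad');print(n,'pad',ce,st,onz(f,[ce],10).round(1))
for n,f,box in(('top',t,(302,325,195,217)),('side',s,(255,276,134,150))):
    ce,st=blob(f,box,lambda c,h:c.sum(2)<240,'key');print(n,'key',ce,st,onz(f,[ce],105).round(1))
# label edge
C=np.array([538,156.8])
for col in(262.2,262.6,263.):
  for row in(262,264,266):
    c,d=ray(s,[[col,row]]);d=d[0]
    a=d[:2]@d[:2];b=2*d[:2]@(c[:2]-C);cc=(c[:2]-C)@(c[:2]-C)-25.5**2
    u=(-b-np.sqrt(b*b-4*a*cc))/2/a;p=c+d*u
    print(col,row,p.round(1),np.degrees(np.arctan2(p[1]-C[1],p[0]-C[0])).round(1))
# body silhouette limbs
print(proj(s,[[538+25.5,156.8,40],[538-25.5,156.8,40]]))
E
```

```text
top pad [272.53929539 206.89430894] [  5   8  22  22 369] [[505.2 -82.5  10. ]]
side pad [264.29559748 188.69496855] [  4   8  22  19 318] [[504.9 -84.4  10. ]]
top key [313.56097561 204.53658537] [ 7  6  9  9 41] [[ 499.2 -205.6  105. ]]
side key [264.80487805 141.40243902] [ 5  3 11 10 82] [[ 496.1 -199.6  105. ]]
262.2 262 [529.2 180.7  43.4] 110.2
262.2 264 [529.1 180.7  29.3] 110.4
262.2 266 [529.1 180.7  14.8] 110.5
262.6 262 [528.  180.3  42.2] 113.0
262.6 264 [527.9 180.2  28. ] 113.2
262.6 266 [527.9 180.2  13.5] 113.4
263.0 262 [526.9 179.7  40.8] 115.9
263.0 264 [526.8 179.7  26.6] 116.1
263.0 266 [526.7 179.6  12.1] 116.4
[[249.56339797 255.37225327]
 [267.50770357 254.36687679]]
```

```bash
python3 - <<'E'
from h import *
s=load('a_side.pkl');t=load('a_top.pkl')
P=cloud(t)
for nm,(u,v) in dict(orange=(307,355),blue=(362,287),red=(216,337),dish=(369,341),white=(309,307)).items():
    u=int(u*.64);v=int(v*.64)
    q=P[v-22:v+23,u-22:u+23].reshape(-1,3);h=P[v,u]
    q=q[(q[:,2]>max(8,h[2]-14))&(q[:,2]<h[2]+6)&(np.hypot(*(q-h)[:,:2].T)<40)]
    print(nm,h.round(0),q[:,:2].min(0).round(),q[:,:2].max(0).round(),q.mean(0).round())
# housing top edges and plate edges via colour in top view
f=t;c=f['frame'].astype(int)
m=((c.min(2)>185)).astype(np.uint8);m[:,:295]=0;m[:,330:]=0;m[:185]=0;m[:,:]*=1;m[232:]=0
k,l,st,ce=cv2.connectedComponentsWithStats(m);i=1+np.argmax(st[1:,4])
cn=cv2.findContours((l==i).astype(np.uint8),cv2.RETR_EXTERNAL,cv2.CHAIN_APPROX_NONE)[0][0].reshape(-1,2)
w=onz(f,cn,83)[:,:2].astype(np.float32);print('housing',cv2.minAreaRect(w))
m=((c[...,2]-c[...,0]>8)&(c.sum(2)>220)&(c.sum(2)<560)).astype(np.uint8);m[:,:250]=0;m[:,330:]=0;m[:180]=0;m[235:]=0
k,l,st,ce=cv2.connectedComponentsWithStats(m);i=1+np.argmax(st[1:,4]);print(st[i])
ys,xs=np.where(l==i)
for side in('near','far','left'):
    pts=[]
    if side=='left':
        for y in range(st[i][1]+5,st[i][1]+st[i][3]-5): pts.append((xs[ys==y].min()-.5,y))
    else:
        for x in range(st[i][0]+5,st[i][0]+(40 if side=='far' else 55)):
            Y=ys[xs==x]; pts.append((x,Y.max()+.5 if side=='near' else Y.min()-.5))
    w=onz(f,pts,10 if 1 else 0)[:,:2].astype(np.float32)
    v=cv2.fitLine(w,cv2.DIST_HUBER,0,.01,.01).ravel();print(side,np.degrees(np.arctan2(v[1],v[0])).round(2),v[2:])
E
```

```text
orange [440. 155.  98.] [427. 146.] [458. 177.] [442. 160.  97.]
blue [573.  46.  95.] [566.  33.] [595.  64.] [580.  48.  96.]
red [484. 347.  60.] [469. 340.] [498. 364.] [484. 352.  57.]
dish [472.  37.   7.] [446.   2.] [505.  67.] [470.  40.   9.]
white [536. 152.  94.] [523. 139.] [554. 171.] [538. 154.  95.]
housing ((496.30670166015625, -201.78817749023438), (62.65110397338867, 107.008544921875), 85.23851776123047)
[ 258  188   63   41 1226]
near 85.54 [ 438.71866 -134.35332]
far 85.35 [ 565.92413 -108.29658]
left -3.85 [503.13235  -35.468285]
```

Side view: the bottle is white with a green cap and has a dark-framed label. The label's right edge is at native column ≈262.6 and the label wraps left from there, so it looks along about +53° in the world. The bottle is at (538,156.5), the pad at (505,-83.5), and the reader's +y lies at about 85.5°. I'm moving over the bottle with the jaws set across the label direction.

Emit:
servo_tool(
  rows=[
    [[2.0,-2.95,0],0.096,8.54],
    [[2.0,-2.95,0],0.096,8.54],
    [[2.0,-2.95,0],0.096,8.54],
    [[2.0,-2.95,0],0.096,8.54],
    [[2.0,-2.95,0],0.096,8.54],
  ],
)

```text
clock: 1.02
eef_pos: [358.7, 420.4, 242.4]
tcp_rot: [3.141, 0.0, -3.082]
contact_force: [0.5, -0.5, 0.3]
opening: 0.999
```

Emit:
servo_tool(
  rows=[
    [[2.0,-2.95,0],0.096,8.54],
    [[2.0,-2.95,0],0.096,8.54],
    [[2.0,-2.95,0],0.096,8.54],
    [[2.0,-2.95,0],0.096,8.54],
    [[2.0,-2.95,0],0.096,8.54],
  ],
)

```text
clock: 1.43
eef_pos: [458.9, 272.7, 242.5]
tcp_rot: [3.142, 0.001, -2.603]
contact_force: [0.6, -0.1, 0.3]
opening: 1.001
```

Emit:
servo_tool(
  rows=[
    [[2.0,-2.95,0],0.096,8.54],
    [[2.0,-2.95,0],0.096,8.54],
    [[2.0,-2.95,0],0.096,8.54],
    [[2.0,-2.95,0],0.096,8.54],
    [[0,0,0],0,8.54],
  ],
)

```text
clock: 1.85
eef_pos: [541.2, 151.8, 242.6]
tcp_rot: [-3.139, 0.0, -2.219]
contact_force: [-0.6, 0.4, 0.6]
opening: 0.998
```

Emit:
servo_tool(
  rows=[
    [[0,0,0],0,8.54],
    [[0,0,0],0,8.54],
    [[0,0,0],0,8.54],
  ],
)

```text
clock: 2.1
eef_pos: [537.6, 156.9, 242.2]
tcp_rot: [3.141, -0.0, -2.224]
contact_force: [0.2, 0.0, 0.7]
opening: 1.002
```

```bash
python3 - <<'E'
from h import *
from rig import r
shoot('b');s=r.sense();print(s['eef_pos'],s['tcp_rot'],s['qpos'])
t=load('b_top.pkl')
cv2.imwrite('pics/b_t.png',cv2.resize(t['frame'][140:250,140:270,::-1],None,fx=5,fy=5,interpolation=cv2.INTER_CUBIC))
t=load('b_side.pkl')
cv2.imwrite('pics/b_s.png',cv2.resize(t['frame'][200:300,200:320,::-1],None,fx=5,fy=5,interpolation=cv2.INTER_CUBIC))
E
```

```text
[537.56012514 157.18250363 242.32060999] [ 3.14138294e+00  1.85281486e-05 -2.22252745e+00] [ 2.81685094e-01  2.52598628e-01  1.77385994e+00  1.99952707e-04
  1.11524400e+00 -2.20826441e+00]
```

View pics/b_s.png

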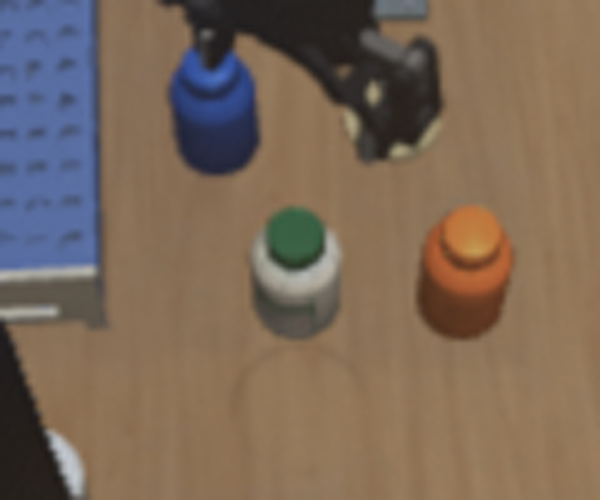

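Side crop: the bottle's cap is at (295,237) and is undisturbed, with the blue and orange bottles clear of the fingers' path. I'm descending now.

Emit:
servo_tool(
  rows=[
    [[0,0,-2.5],0,8.54],
    [[0,0,-3.5],0,8.54],
    [[0,0,-3.5],0,8.54],
    [[0,0,-2.5],0,8.54],
    [[0,0,-2.0],0,8.54],
  ],
)

```text
clock: 2.62
eef_pos: [536.6, 156.9, 100.1]
tcp_rot: [3.14, -0.002, -2.222]
contact_force: [0.4, 0.6, -0.8]
opening: 1.0
```

Emit:
servo_tool(
  rows=[
    [[0,0,-1.5],0,8.54],
    [[0,0,-1.5],0,8.54],
    [[0,0,-1.5],0,8.54],
    [[0,0,-1.0],0,8.54],
    [[0,0,0],0,8.54],
  ],
)

```text
clock: 3.03
eef_pos: [536.6, 156.5, 45.5]
tcp_rot: [3.14, -0.002, -2.223]
contact_force: [-0.2, -0.2, -0.5]
opening: 1.0
```

Emit:
servo_tool(
  rows=[
    [[0,0,0],0,7.0],
    [[0,0,0],0,6.0],
    [[0,0,0],0,5.5],
    [[0,0,0],0,5.2],
    [[0,0,0],0,4.9],
  ],
  squeeze=25,
)

```text
clock: 3.45
eef_pos: [538.8, 156.4, 48.4]
tcp_rot: [-3.141, 0.001, -2.223]
contact_force: [-0.3, -1.2, 4.2]
opening: 0.579
```

Emit:
servo_tool(
  rows=[
    [[0,0,0],0,3.0],
    [[0,0,0],0,3.0],
    [[0,0,0],0,3.0],
    [[0,0,0],0,3.0],
  ],
  squeeze=40,
)

```text
clock: 3.78
eef_pos: [538.8, 156.4, 48.5]
tcp_rot: [-3.141, 0.001, -2.224]
contact_force: [-1.4, 0.7, 6.0]
opening: 0.578
```

```bash
python3 - <<'E'
from h import *
from rig import r
shoot('c');s=r.sense();print(s['eef_pos'],s['tcp_rot'],s['contact_force'],s['opening'])
t=load('c_side.pkl')
cv2.imwrite('pics/c_s.png',cv2.resize(t['frame'][200:300,200:320,::-1],None,fx=6,fy=6,interpolation=cv2.INTER_CUBIC))
E
```

```text
[538.79387473 156.39697536  48.46458074] [-3.14073299e+00  1.35054116e-03 -2.22363240e+00] [-1.45749788 -0.4805673   6.82395748] 0.5760730562140619
```

View pics/c_s.png

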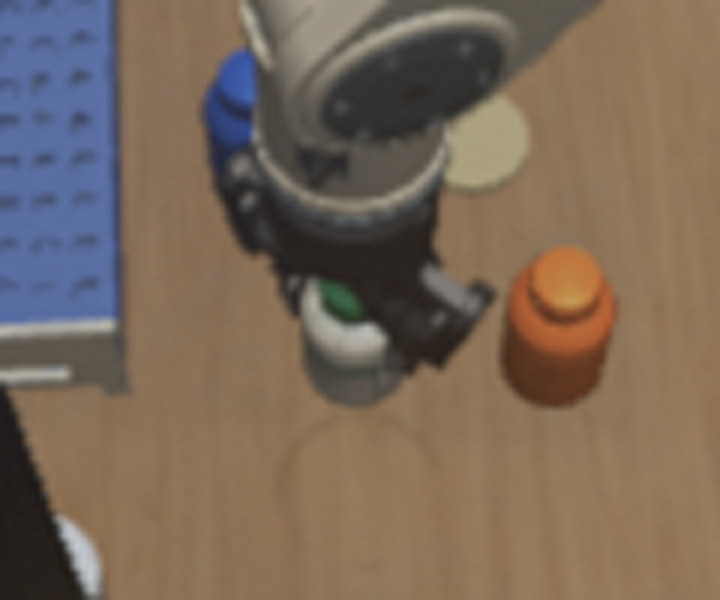

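The bottle is gripped at opening ≈49 mm. I'm lifting it and turning the label towards the side camera to measure its heading in the hand.

Emit:
servo_tool(
  rows=[
    [[0,0,0.8],0,3.0],
    [[0,0,1.5],0,3.0],
    [[0,0,2.5],0,3.0],
    [[0,0,2.5],0,3.0],
    [[0,0,2.0],0,3.0],
  ],
)

```text
clock: 4.3
eef_pos: [538.4, 156.2, 142.5]
tcp_rot: [-3.141, 0.001, -2.224]
contact_force: [1.2, 0.1, -1.7]
opening: 0.573
```

Emit:
servo_tool(
  rows=[
    [[0,0,0.7],0.12,3.0],
    [[0,0,0],0.12,3.0],
    [[0,0,0],0.12,3.0],
    [[0,0,0],0.12,3.0],
    [[0,0,0],0.12,3.0],
  ],
)

```text
clock: 4.72
eef_pos: [538.1, 156.1, 148.1]
tcp_rot: [-3.141, 0.0, -1.618]
contact_force: [-0.2, 1.1, -1.2]
opening: 0.574
```

Emit:
servo_tool(
  rows=[
    [[0,0,0],0,3.0],
    [[0,0,0],0,3.0],
    [[0,0,0],0,3.0],
  ],
)

```text
clock: 4.97
eef_pos: [538.2, 156.2, 147.6]
tcp_rot: [-3.141, 0.0, -1.627]
contact_force: [0.2, -0.4, -1.3]
opening: 0.575
```

```bash
python3 - <<'E'
from h import *
from rig import r,eyes
fs=[eyes.grab_frame('side') for _ in range(10)]
F=np.mean([f['frame'].astype(np.float32) for f in fs],0);np.save('d.npy',F)
s=r.sense();print(s['eef_pos'],s['tcp_rot'],s['contact_force'],s['opening'],s['qpos'][5])
c=np.clip(F[220:280,225:300]*1.5,0,255).astype(np.uint8)
cv2.imwrite('pics/d_s.png',cv2.resize(c[:,:,::-1],None,fx=10,fy=10,interpolation=cv2.INTER_CUBIC))
E
```

```text
[538.13796586 156.19230526 147.24560421] [ 3.14152310e+00 -4.35996085e-05 -1.62366439e+00] [ 0.63990803  0.22345754 -0.6566275 ] 0.5730552471169931 -2.808892314231369
```

View pics/d_s.png

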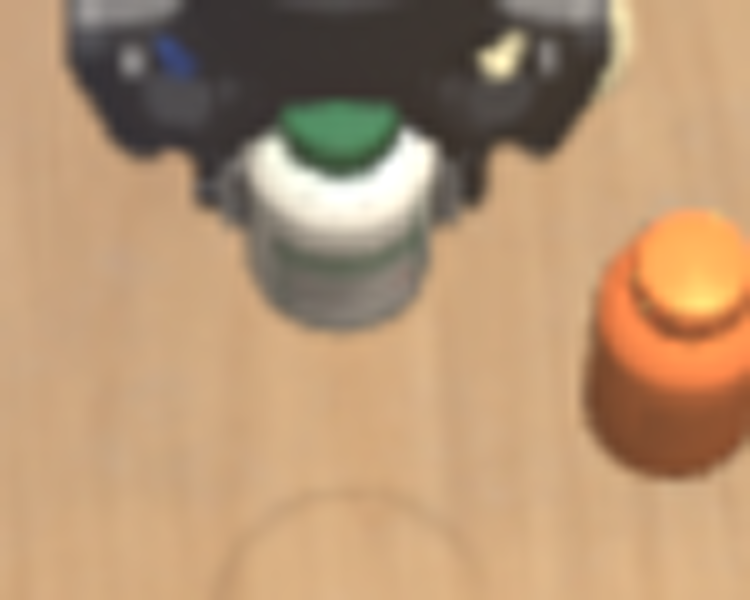

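The picture shows the label's dark top band across the body. It runs roughly from (265,240) to (420,240) between limbs at x≈248 and 430. I'll measure the edges.

```bash
python3 - <<'E'
from h import *
F=np.load('d.npy')
c=F[240:255,246:272]
print(np.arange(246,272))
print(c.mean(2).round().astype(int))
print((c[...,1]-c[...,0]).round().astype(int))
c=np.clip((c-40)/(150-40)*255,0,255).astype(np.uint8)
cv2.imwrite('pics/d2.png',cv2.resize(c[:,:,::-1],None,fx=26,fy=26,interpolation=cv2.INTER_CUBIC))
E
```

```text
[246 247 248 249 250 251 252 253 254 255 256 257 258 259 260 261 262 263
 264 265 266 267 268 269 270 271]
[[ 57  64  60  54  71  95 120 141 151 155 160 166 168 170 167 162 165 167
  162 146 116  97  64  61  70  66]
 [ 92  77  62  54  70  82  95 117 135 148 156 159 158 162 162 160 160 153
  141 122  95  88  64  63  78  95]
 [109  93  80  66  71  79  83  92 108 124 135 141 143 146 146 144 138 126
  116 105  80  82  76  84  92 106]
 [113 109 105  85  75  78  74  81  91 100 108 113 117 119 118 116 113 107
  100  85  68  79  97 106 107 111]
 [113 114 112  92  76  76  64  64  77  88  94  97 100 102 102 102 101  89
   77  72  67  78 104 112 112 112]
 [113 114 112  95  77  75  67  59  62  67  71  76  78  80  81  79  77  71
   71  77  74  78 104 113 113 112]
 [112 113 111  97  78  74  70  63  62  62  61  62  62  63  66  68  70  74
   80  83  78  81 106 113 113 112]
 [112 113 112 106  84  73  69  65  66  68  68  67  67  68  71  74  79  85
   87  84  77  91 109 113 113 112]
 [112 113 112 110  94  77  68  64  67  70  71  71  72  73  77  82  87  88
   87  86  81 103 113 112 112 112]
 [112 113 11
[... 1578 characters left out ...]
-5  -6  -6
   -9 -10  -8 -20 -26 -27 -26 -26]
 [-25 -26 -26 -27 -24 -14  -4  -2  -4  -5  -5  -5  -5  -5  -6  -6  -6  -6
   -6  -7 -12 -23 -26 -27 -27 -26]
 [-25 -26 -27 -27 -27 -21 -11  -5  -4  -5  -5  -5  -6  -6  -6  -6  -6  -5
   -6 -12 -21 -25 -26 -27 -26 -26]
 [-25 -26 -27 -27 -27 -26 -22 -14  -8  -6  -5  -5  -5  -5  -5  -5  -6  -7
  -13 -22 -25 -26 -26 -27 -27 -26]
 [-26 -26 -27 -27 -27 -27 -26 -24 -20 -13  -8  -7  -7  -7  -7 -10 -13 -20
  -25 -26 -26 -26 -26 -27 -26 -26]
 [-26 -26 -26 -27 -27 -26 -27 -27 -26 -24 -23 -23 -20 -20 -22 -24 -25 -27
  -28 -27 -26 -26 -26 -27 -26 -26]
 [-26 -26 -26 -26 -26 -27 -27 -27 -27 -27 -27 -27 -27 -27 -28 -28 -28 -28
  -27 -26 -27 -26 -26 -26 -26 -26]]
```

View pics/d2.png

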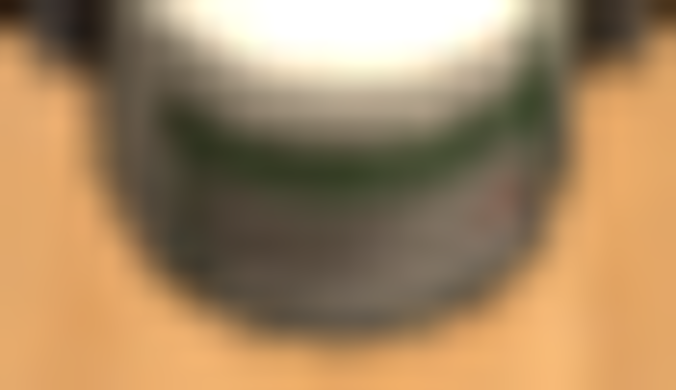

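```bash
python3 - <<'E'
from h import *
s=load('a_side.pkl')
def ang(col,row,C,r=25.5):
    c,d=ray(s,[[col,row]]);d=d[0]
    a=d[:2]@d[:2];b=2*d[:2]@(c[:2]-C);cc=(c[:2]-C)@(c[:2]-C)-r*r
    D=b*b-4*a*cc
    if D<0:return None
    p=c+d*(-b-np.sqrt(D))/2/a
    return p.round(0),np.degrees(np.arctan2(p[1]-C[1],p[0]-C[0])).round(1)
for C in([538.1,156.2],[540,156.2],[536.5,156.2]):
  C=np.array(C);print(C,proj(s,[[C[0]+25.5,C[1],135],[C[0]-25.5,C[1],135]])[:,0])
  for row,cols in((245,(251.8,252.2,252.6,266,266.4,266.8)),(248,(251.8,252.2,252.6))):
    for col in cols: print(col,row,ang(col,row,C))
E
```

```text
[538.1 156.2] [248.80326738 267.96847281]
251.8 245 (array([556., 174., 142.]), np.float64(43.9))
252.2 245 (array([555., 175., 144.]), np.float64(47.2))
252.6 245 (array([554., 176., 146.]), np.float64(50.2))
266 245 (array([519., 173., 136.]), np.float64(138.4))
266.4 245 (array([518., 172., 133.]), np.float64(142.6))
266.8 245 (array([517., 170., 129.]), np.float64(147.4))
251.8 248 (array([557., 174., 123.]), np.float64(43.0))
252.2 248 (array([556., 175., 125.]), np.float64(46.3))
252.6 248 (array([555., 176., 127.]), np.float64(49.5))
[540.  156.2] [248.08874888 267.25506009]
251.8 245 (array([557., 176., 146.]), np.float64(49.7))
252.2 245 (array([555., 176., 147.]), np.float64(52.6))
252.6 245 (array([554., 177., 149.]), np.float64(55.5))
266 245 (array([519., 170., 130.]), np.float64(146.3))
266.4 245 (array([518., 168., 125.]), np.float64(151.9))
266.8 245 (array([516., 165., 119.]), np.float64(159.3))
251.8 248 (array([557., 175., 127.]), np.float64(48.8))
252.2 248 (array([556., 176., 129.]), np.float64(51.9))
252.6 248 (array([555., 177., 130.]), np.float64(54.8))
[536.5 156.2] [249.40494409 268.5692    ]
251.8 245 (array([556., 172., 139.]), np.float64(38.6))
252.2 245 (array([555., 173., 141.]), np.float64(42.2))
252.6 245 (array([554., 174., 143.]), np.float64(45.5))
266 245 (array([519., 175., 140.]), np.float64(132.7))
266.4 245 (array([518., 174., 137.]), np.float64(136.4))
266.8 245 (array([517., 172., 134.]), np.float64(140.4))
251.8 248 (array([557., 172., 119.]), np.float64(37.6))
252.2 248 (array([556., 173., 122.]), np.float64(41.3))
252.6 248 (array([555., 174., 124.]), np.float64(44.7))
```

The two edges sit at about 46° and 147°. That makes the label about 100° wide, so the left edge needs a face-on look. I'm carrying the bottle to a spot where the camera sees that edge squarely.

Emit:
servo_tool(
  rows=[
    [[0,0,2],0,3.0],
    [[-2,1.2,3],0,3.0],
    [[-3,1.8,3],0,3.0],
    [[-3,1.8,2],0,3.0],
    [[-3,1.8,0],0,3.0],
  ],
)

```text
clock: 5.88
eef_pos: [432.0, 221.8, 248.4]
tcp_rot: [-3.136, 0.003, -1.625]
contact_force: [1.0, 2.2, -1.3]
opening: 0.575
```

Emit:
servo_tool(
  rows=[
    [[-3,1.8,0],0,3.0],
    [[-3,1.8,0],0,3.0],
    [[-3,1.8,0],0,3.0],
    [[-3,1.8,0],0,3.0],
    [[-1,0.6,0],0,3.0],
  ],
)

```text
clock: 6.3
eef_pos: [297.7, 299.5, 244.4]
tcp_rot: [3.14, 0.0, -1.622]
contact_force: [0.2, 0.1, -1.1]
opening: 0.576
```

Emit:
servo_tool(
  rows=[
    [[0,0,0],0,3.0],
    [[0,0,0],0,3.0],
    [[0,0,0],0,3.0],
    [[0,0,0],0,3.0],
  ],
)

```text
clock: 6.63
eef_pos: [301.9, 298.1, 244.4]
tcp_rot: [-3.141, -0.0, -1.624]
contact_force: [-0.1, 0.4, -1.2]
opening: 0.579
```

```bash
cat > snap.py <<'E'
import sys
from h import *
from rig import r,eyes
tag=sys.argv[1]
s=r.sense();p=s['eef_pos'];print(p.round(1),s['tcp_rot'].round(4),s['contact_force'].round(1),s['opening'].round(3),s['qpos'].round(2))
fs=[eyes.grab_frame('side') for _ in range(10)]
F=np.mean([f['frame'].astype(np.float32) for f in fs],0);np.save(tag+'.npy',F)
u,v=proj(fs[0],[[p[0],p[1],p[2]-10]])[0].round().astype(int);print(u,v)
x0,y0=u-20,v-15
c=F[y0:y0+34,x0:x0+40];print('origin',x0,y0)
c=np.clip((c-30)/(130)*255,0,255).astype(np.uint8)
cv2.imwrite(f'pics/{tag}.png',cv2.resize(c[:,:,::-1],None,fx=17,fy=17,interpolation=cv2.INTER_CUBIC))
E
python3 snap.py e
```

```text
Traceback (most recent call last):
  File "snap.py", line 5, in <module>
    s=r.sense();p=s['eef_pos'];print(p.round(1),s['tcp_rot'].round(4),s['contact_force'].round(1),s['opening'].round(3),s['qpos'].round(2))
                                                                                                  ^^^^^^^^^^^^^^^^^^
AttributeError: 'float' object has no attribute 'round'
```

```bash
sed -i "s/s\['opening'\].round(3)/round(s['opening'],3)/" snap.py; python3 snap.py e
```

```text
[301.9 298.1 244.4] [-3.1413 -0.     -1.6244] [-0.1  0.4 -1.2] 0.579 [ 0.78  0.03  2.04 -0.    1.08 -2.31]
364 270
origin 344 255
```

View pics/e.png

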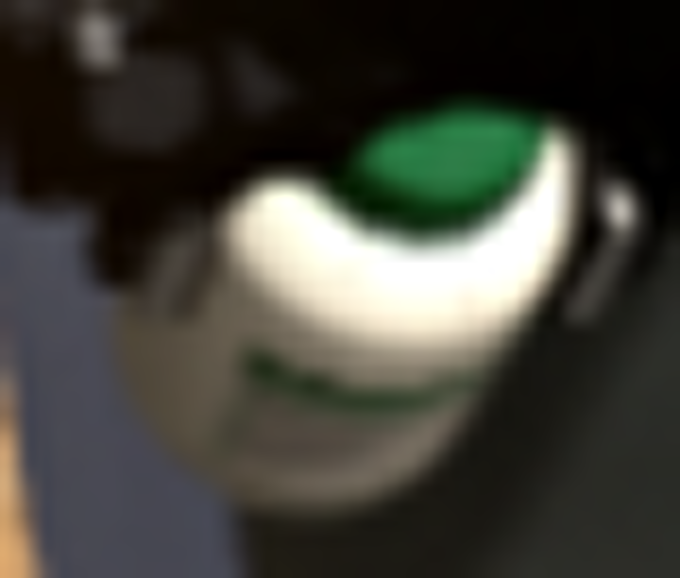

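The left label edge is clearly visible face-on, from (245,355) to (224,455) in the crop.

```bash
cat >> h.py <<'E'
def ang(f,col,row,C,r=25.5):
    c,d=ray(f,[[col,row]]);d=d[0]
    a=d[:2]@d[:2];b=2*d[:2]@(c[:2]-C);cc=(c[:2]-C)@(c[:2]-C)-r*r
    D=b*b-4*a*cc
    if D<0:return None
    p=c+d*(-b-np.sqrt(D))/2/a
    return p.round(0),np.degrees(np.arctan2(p[1]-C[1],p[0]-C[0])).round(1)
def px(X,o,k):return (X+.5)/k-.5+o
E
python3 - <<'E'
from h import *
s=load('a_side.pkl');F=np.load('e.npy')
g=(F[...,1]-F[...,0])
for row in(275,276,277,278,279,280,281): print(row,F[row,350:372].mean(1).shape,F[row,350:374].mean(1).round().astype(int),'\n   ',g[row,350:374].round().astype(int))
C=np.array([301.9,298.1])
for X,Y in((243,355),(222,455),(253,355),(232,455)): print(ang(s,px(X,344,17),px(Y,255,17),C))
# silhouettes check: project cylinder limbs bottom
th=np.radians(np.arange(0,360,15));z0=244.4-48.5
pr=proj(s,np.c_[C[0]+25.5*np.cos(th),C[1]+25.5*np.sin(th),th*0+z0]);print(((pr-[344,255]+.5)*17-.5).round().astype(int).tolist())
E
```

```text
275 (22,) [ 68  66  66  68  69  72  74  75  67  67  76  83  87  90  97 104 110 113
 115 114 111 104  94  73] 
    [-2 -4 -4 -4 -4 -4 -4 -4 -1 -1 -3 -4 -4 -4 -5 -5 -5 -5 -6 -6 -5 -5 -4 -2]
276 (22,) [68 66 66 67 69 72 74 71 58 49 57 71 78 82 89 93 94 96 96 93 90 85 72 54] 
    [-1 -4 -4 -4 -4 -4 -4 -3  1  5  2 -1 -3 -4 -4 -5 -5 -5 -5 -4 -3 -2 -1  0]
277 (22,) [68 66 65 67 69 71 73 71 62 54 54 55 53 62 75 80 81 82 82 75 69 66 58 45] 
    [-1 -2 -4 -4 -4 -4 -4 -3  0  3  5  5  4  1 -1 -2 -2 -2 -1  0  2  3  1  0]
278 (22,) [69 67 66 67 69 71 72 69 63 61 62 59 56 56 56 57 58 59 62 65 71 66 50 42] 
    [ 0 -2 -4 -4 -5 -4 -4 -3 -1 -1  0  2  4  5  6  6  6  6  6  4  2  0 -1  0]
279 (22,) [69 68 67 67 68 71 69 65 63 65 65 65 65 65 64 64 65 68 72 77 76 58 44 40] 
    [ 0 -1 -3 -4 -4 -4 -4 -2 -2 -3 -3 -2 -1  0  1  2  2  2  1 -2 -3 -2 -1  0]
280 (22,) [69 68 68 67 68 69 67 63 63 66 67 67 67 68 68 69 73 77 81 82 66 48 41 41] 
    [ 0  0 -1 -3 -4 -4 -2 -2 -3 -4 -4 -4 -4 -4 -3 -3 -3 -3 -4 -4 -3 -2 -1  0]
281 (22,) [69 69 68 67 66 67 65 64 65 65 65 65 66 68 70 74 79 83 83 72 52 42 41 41] 
    [ 0  0  0 -1 -3 -4 -3 -2 -4 -4 -4 -4 -4 -4 -4 -4 -4 -5 -4 -3 -2 -1 -1  0]
(array([321., 315., 246.]), np.float64(42.9))
(array([318., 318., 215.]), np.float64(50.8))
(array([320., 316., 248.]), np.float64(45.6))
(array([317., 319., 217.]), np.float64(53.4))
[[107, 376], [121, 420], [146, 460], [181, 494], [224, 519], [270, 533], [318, 536], [364, 527], [404, 507], [436, 477], [457, 440], [467, 397], [464, 353], [449, 310], [423, 271], [389, 238], [347, 214], [301, 200], [254, 197], [210, 206], [170, 225], [138, 254], [116, 290], [106, 332]]
```

```bash
python3 - <<'E'
from h import *
s=load('a_side.pkl');F=np.load('e.npy')
b=F[...,2]-F[...,0]
for row in range(272,288): print(row,b[row,346:376].round().astype(int),)
print()
for row in range(274,287): print(row,F[row,346:376].mean(1).round().astype(int))
C=np.array([301.9,298.1])
# limb lines: tangent azimuths
T=np.array(s['camera_from_world']);cam=-T[:3,:3].T@T[:3,3]
d=cam[:2]-C;a0=np.arctan2(d[1],d[0]);h=np.arccos(25.5/np.hypot(*d));print(np.degrees(a0))
for sg in(-1,1):
    a=a0+sg*h;print(sg,proj(s,[[C[0]+25.5*np.cos(a),C[1]+25.5*np.sin(a),z] for z in(196,206,216,226,236,246)]).round(2).tolist())
E
```

```text
272 [  5   5   5   4   0  -8  -7  -7  -7  -9 -11 -11 -12 -14 -16 -18 -19 -18
 -16 -15 -14 -13 -12 -13 -14 -14 -17 -18 -19 -13]
273 [  5   5   6   5  -2  -9  -8  -8  -8 -10 -12 -12 -12 -12 -13 -15 -18 -18
 -18 -18 -18 -18 -18 -17 -18 -18 -19 -18 -14  -7]
274 [  5   5   6   5  -2 -11 -11 -11 -11 -11 -12 -12 -12 -12 -12 -13 -14 -16
 -17 -18 -19 -19 -20 -19 -19 -18 -17 -14  -8  -3]
275 [  5   5   5   5  -1 -10 -11 -11 -11 -12 -12 -12 -10  -9 -11 -12 -13 -13
 -14 -15 -16 -16 -16 -16 -15 -14 -13  -9  -5  -3]
276 [  5   5   5   6   1  -8 -11 -11 -11 -11 -11 -11  -8  -5  -7 -10 -11 -12
 -12 -13 -14 -13 -14 -13 -12 -11  -8  -6  -4  -3]
277 [  5   5   5   6   3  -5 -11 -11 -12 -12 -11 -10  -8  -6  -5  -5  -6  -8
 -10 -11 -11 -11 -10  -9  -7  -6  -5  -4  -3  -3]
278 [  6   5   5   6   5  -2 -10 -11 -12 -11 -11 -10  -8  -8  -7  -6  -5  -5
  -5  -4  -4  -4  -5  -5  -7  -7  -5  -3  -3  -3]
279 [  6   5   5   6   6   2  -4 -10 -12 -11 -10  -9  -8  -9  -9  -8  -8  -7
  -6  -6  -6  -6  -8  -9 -10  -7  -4  -3  -3  -3]
280 [  6   5   5   6   6   5   1  -7 -11 -11 -10  -8  -8  -9  -9  -9  -8  -9
  -9  -
[... 1703 characters left out ...]
8 68 67 66 66 67 69 69 69 71 72 74 77 80 81 81 72 54
 43 41 41 41 42 44]
283 [68 68 69 69 69 69 68 68 69 67 67 66 66 69 73 76 78 79 80 79 73 63 51 43
 42 42 41 41 43 45]
284 [69 68 69 69 69 68 68 68 69 69 68 63 60 62 64 65 67 67 64 60 52 45 43 42
 42 42 41 42 44 46]
285 [68 68 69 69 69 68 68 68 68 69 68 60 49 47 49 50 51 50 47 44 43 42 42 42
 42 42 42 43 46 48]
286 [70 68 69 69 69 68 68 68 68 69 68 62 49 44 44 44 43 43 43 42 42 42 42 43
 42 42 43 45 47 50]
55.51083338037381
-1 [[350.47, 271.37], [351.19, 269.76], [351.93, 268.12], [352.68, 266.46], [353.44, 264.77], [354.21, 263.05]]
1 [[369.87, 281.55], [370.76, 280.0], [371.66, 278.43], [372.58, 276.83], [373.51, 275.21], [374.46, 273.56]]
```

```bash
python3 - <<'E'
from h import *
s=load('a_side.pkl')
for C in([301.9,298.1],[302.5,298.4]):
  for p in((357.7,276),(356.7,279),(356.2,280),(355.7,281)): print(ang(s,*p,np.array(C)))
E
```

```text
(array([320., 316., 243.]), np.float64(43.7))
(array([320., 316., 226.]), np.float64(46.0))
(array([320., 316., 220.]), np.float64(46.0))
(array([320., 316., 213.]), np.float64(46.0))
(array([321., 316., 244.]), np.float64(44.5))
(array([320., 317., 227.]), np.float64(46.7))
(array([320., 317., 221.]), np.float64(46.7))
(array([320., 317., 215.]), np.float64(46.7))
```

The left edge is at 46° with the tool yaw at -1.624. I'm turning -1.5 rad, which is on the way to the final yaw anyway, to see the other edge face-on.

Emit:
servo_tool(
  rows=[
    [[0,0,0],-0.125,3.0],
    [[0,0,0],-0.125,3.0],
    [[0,0,0],-0.125,3.0],
    [[0,0,0],-0.125,3.0],
    [[0,0,0],-0.125,3.0],
  ],
)

```text
clock: 7.55
eef_pos: [301.0, 298.5, 244.4]
tcp_rot: [-3.142, 0.0, -2.254]
contact_force: [-0.0, 0.9, -1.0]
opening: 0.579
```

Emit:
servo_tool(
  rows=[
    [[0,0,0],-0.125,3.0],
    [[0,0,0],-0.125,3.0],
    [[0,0,0],-0.125,3.0],
    [[0,0,0],-0.125,3.0],
    [[0,0,0],-0.125,3.0],
  ],
)

```text
clock: 7.97
eef_pos: [301.0, 298.5, 244.4]
tcp_rot: [-3.142, 0.0, -2.879]
contact_force: [-0.1, 0.5, -0.7]
opening: 0.57
```

Emit:
servo_tool(
  rows=[
    [[0,0,0],-0.125,3.0],
    [[0,0,0],-0.125,3.0],
    [[0,0,0],0,3.0],
    [[0,0,0],0,3.0],
    [[0,0,0],0,3.0],
  ],
)

```text
clock: 8.38
eef_pos: [301.0, 298.5, 244.4]
tcp_rot: [-3.142, -0.0, -3.119]
contact_force: [-0.5, 0.1, -1.2]
opening: 0.574
```

```bash
python3 snap.py f; python3 - <<'E'
from h import *
F=np.load('f.npy');print('   ',np.arange(350,374))
for row in range(274,285): print(row,F[row,350:374].mean(1).round().astype(int))
E
```

```text
[301.  298.5 244.4] [-3.1416 -0.     -3.1191] [-0.5  0.1 -1.2] 0.574 [ 0.78  0.03  2.04 -0.    1.08 -0.82]
364 270
origin 344 255
    [350 351 352 353 354 355 356 357 358 359 360 361 362 363 364 365 366 367
 368 369 370 371 372 373]
274 [ 69  66  62  63  62  61  56  51  60  73  80  85  97 114 124  93  43  28
  32  37  46  47  45  47]
275 [69 65 62 64 64 65 62 56 51 62 74 77 79 89 85 57 34 31 33 37 42 44 47 69]
276 [69 66 62 64 66 67 67 63 57 52 56 63 75 79 62 43 38 35 34 36 43 44 48 80]
277 [69 67 64 65 67 68 70 69 65 59 51 48 70 67 51 46 36 32 33 33 41 41 35 41]
278 [69 68 66 66 68 68 68 69 67 65 56 53 67 58 50 55 43 32 31 29 36 34 28 29]
279 [69 68 67 66 69 68 66 66 67 67 60 65 62 52 56 59 44 30 27 27 28 27 26 30]
280 [69 68 68 67 67 69 68 64 65 66 65 73 67 56 59 54 37 28 26 27 26 26 26 27]
281 [69 68 68 67 66 68 70 70 67 66 69 76 72 63 60 46 33 28 29 28 26 26 26 26]
282 [69 68 68 68 68 67 68 71 70 66 71 76 75 71 65 44 32 30 36 30 27 26 26 26]
283 [69 68 68 68 69 68 67 66 66 67 72 75 76 76 74 58 43 41 40 31 26 26 26 26]
284 [69 68 68 68 68 68 67 62 60 65 70 73 74 74 75 70 63 59 43 29 26 27 28 30]
```

View pics/f.png

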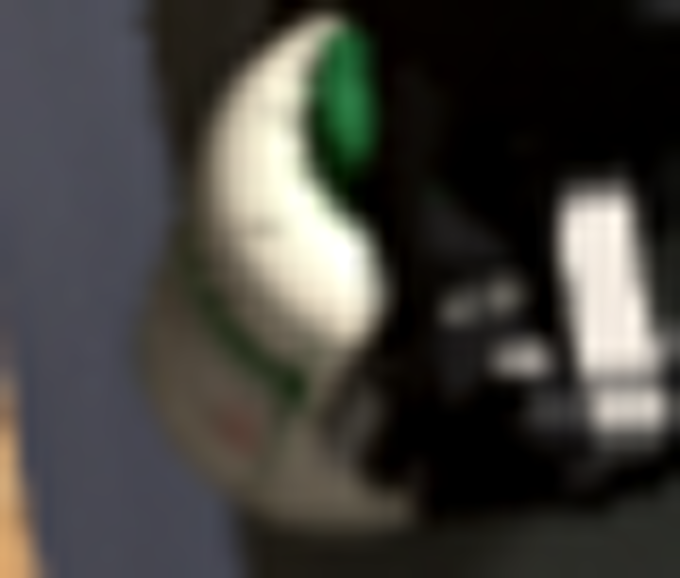

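```bash
python3 - <<'E'
from h import *
s=load('a_side.pkl')
for C in([301.0,298.5],[301.6,298.8]):
  for p in((361.5,277),(361.4,278),(360.6,279),(360.2,280),(359.7,281),(359.6,282)): print(ang(s,*p,np.array(C)))
E
```

```text
(array([313., 321., 248.]), np.float64(60.7))
(array([313., 321., 243.]), np.float64(62.6))
(array([313., 321., 236.]), np.float64(61.3))
(array([313., 321., 230.]), np.float64(61.9))
(array([313., 321., 224.]), np.float64(62.0))
(array([312., 321., 219.]), np.float64(63.9))
(array([314., 321., 249.]), np.float64(61.4))
(array([313., 322., 244.]), np.float64(63.3))
(array([314., 321., 237.]), np.float64(62.1))
(array([313., 321., 231.]), np.float64(62.6))
(array([313., 321., 225.]), np.float64(62.7))
(array([313., 322., 220.]), np.float64(64.6))
```

The right edge is at 62.3° with yaw -3.119, and the left edge is equivalent to -39.4°. The label's middle therefore looks to +11.5°, width ≈102°, and the early table measurement of the right edge agrees. The target is -94.5°, so I turn -1.85 rad while carrying it to the pad.

Emit:
servo_tool(
  rows=[
    [[1.36,-2.55,0],-0.1233,3.0],
    [[1.36,-2.55,0],-0.1233,3.0],
    [[1.36,-2.55,0],-0.1233,3.0],
    [[1.36,-2.55,0],-0.1233,3.0],
    [[1.36,-2.55,0],-0.1233,3.0],
  ],
)

```text
clock: 9.3
eef_pos: [369.4, 169.8, 244.5]
tcp_rot: [3.141, 0.0, 2.538]
contact_force: [1.1, 0.2, -0.8]
opening: 0.574
```

Emit:
servo_tool(
  rows=[
    [[1.36,-2.55,0],-0.1233,3.0],
    [[1.36,-2.55,0],-0.1233,3.0],
    [[1.36,-2.55,0],-0.1233,3.0],
    [[1.36,-2.55,0],-0.1233,3.0],
    [[1.36,-2.55,0],-0.1233,3.0],
  ],
)

```text
clock: 9.72
eef_pos: [437.5, 42.0, 244.5]
tcp_rot: [3.141, 0.0, 1.921]
contact_force: [0.9, 0.7, -0.9]
opening: 0.578
```

Emit:
servo_tool(
  rows=[
    [[1.36,-2.55,0],-0.1233,3.0],
    [[1.36,-2.55,0],-0.1233,3.0],
    [[1.36,-2.55,0],-0.1233,3.0],
    [[1.36,-2.55,0],-0.1233,3.0],
    [[1.36,-2.55,0],-0.1233,3.0],
  ],
)

```text
clock: 10.13
eef_pos: [505.5, -85.5, 244.4]
tcp_rot: [3.142, -0.0, 1.304]
contact_force: [-0.4, 0.2, -0.7]
opening: 0.581
```

Emit:
servo_tool(
  rows=[
    [[0,0,0],0,3.0],
    [[0,0,0],0,3.0],
    [[0,0,0],0,3.0],
    [[0,0,0],0,3.0],
  ],
)

```text
clock: 10.47
eef_pos: [504.4, -83.2, 244.2]
tcp_rot: [-3.141, -0.0, 1.312]
contact_force: [-0.1, -0.1, -1.2]
opening: 0.576
```

```bash
python3 - <<'E'
from h import *
from rig import r
shoot('g');s=r.sense();print(s['eef_pos'],s['tcp_rot'],s['contact_force'],s['opening'])
for n in('side','top'):
  t=load(f'g_{n}.pkl');u,v=proj(t,[s['eef_pos']])[0].astype(int)
  cv2.imwrite(f'pics/g2_{n}.png',cv2.resize(t['frame'][max(v-50,0):v+50,u-60:u+60,::-1],None,fx=6,fy=6,interpolation=cv2.INTER_CUBIC))
E
```

```text
[504.61263941 -83.12654184 244.44204018] [-3.14138020e+00 -1.05143453e-04  1.31227613e+00] [-0.32723839 -0.47901231 -1.35142951] 0.5742881456902438
```

View pics/g2_side.png

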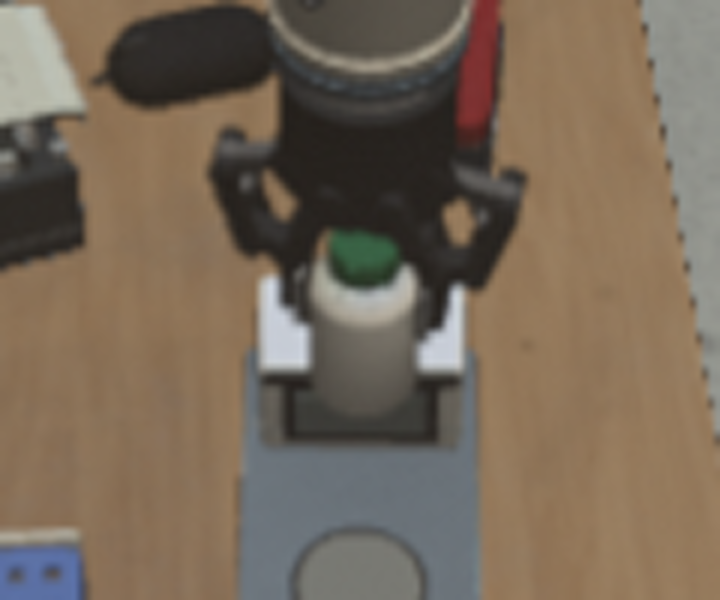

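The bottle hangs upright in the jaws with its blank side towards the camera. The window and pad are beneath it, and the tool yaw is 1.312 against a target of 1.314. I'm lowering it.

Emit:
servo_tool(
  rows=[
    [[0,0,-2.5],0,3.0],
    [[0,0,-3.0],0,3.0],
    [[0,0,-3.0],0,3.0],
    [[0,0,-2.5],0,3.0],
    [[0,0,-2.0],0,3.0],
  ],
)

```text
clock: 10.98
eef_pos: [504.1, -83.1, 112.8]
tcp_rot: [-3.14, 0.0, 1.312]
contact_force: [0.0, 0.6, -0.5]
opening: 0.578
```

Emit:
servo_tool(
  rows=[
    [[0,0,-1.5],0,3.0],
    [[0,0,-1.5],0,3.0],
    [[0,0,-1.0],0,3.0],
    [[0,0,-0.6],0,3.0],
    [[0,0,-0.4],0,3.0],
  ],
)

```text
clock: 11.4
eef_pos: [504.9, -83.6, 64.0]
tcp_rot: [-3.141, 0.0, 1.311]
contact_force: [0.3, 0.3, -1.1]
opening: 0.577
```

Emit:
servo_tool(
  rows=[
    [[0,0,0],0,3.0],
    [[0,0,0],0,3.0],
    [[0,0,0],0,3.0],
  ],
)

```text
clock: 11.65
eef_pos: [505.6, -84.1, 65.1]
tcp_rot: [3.14, -0.0, 1.31]
contact_force: [-0.4, 0.5, -1.5]
opening: 0.576
```

Now small steps until the force shows contact.

Emit:
servo_tool(
  rows=[
    [[0,0,-0.3],0,3.0],
    [[0,0,-0.2],0,3.0],
    [[0,0,0],0,3.0],
    [[0,0,0],0,3.0],
  ],
)

```text
clock: 11.98
eef_pos: [504.9, -84.0, 59.4]
tcp_rot: [-3.141, -0.0, 1.31]
contact_force: [0.0, 0.1, -1.0]
opening: 0.579
```

Emit:
servo_tool(
  rows=[
    [[0,0,-0.1],0,3.0],
    [[0,0,0],0,3.0],
    [[0,0,0],0,3.0],
  ],
)

```text
clock: 12.23
eef_pos: [505.2, -84.1, 58.5]
tcp_rot: [3.141, -0.0, 1.31]
contact_force: [0.0, 0.1, 0.4]
opening: 0.573
```

```bash
python3 - <<'E'
from h import *
shoot('i')
for n,b in(('side',(120,220,220,310)),('top',(170,240,230,330))):
  t=load(f'i_{n}.pkl');cv2.imwrite(f'pics/i2_{n}.png',cv2.resize(t['frame'][b[0]:b[1],b[2]:b[3],::-1],None,fx=6,fy=6,interpolation=cv2.INTER_CUBIC))
E
```

```text
(no output)
```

View pics/i2_side.png

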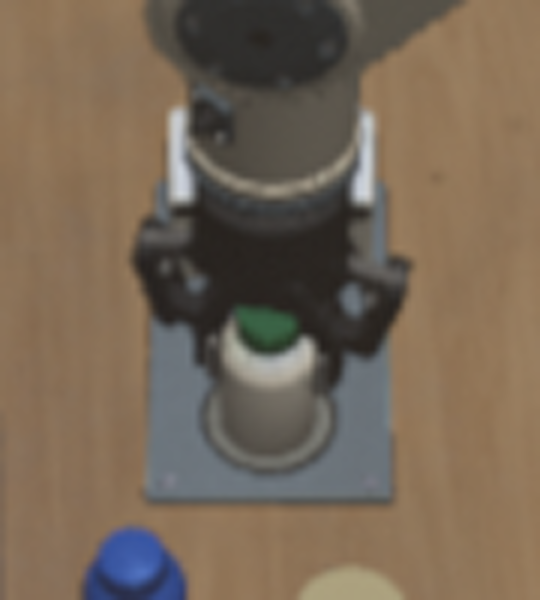

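The bottle sits centred in the ring (bottle x≈267, ring 205–335) and the force shows it has landed. I'm letting go slowly.

Emit:
servo_tool(
  rows=[
    [[0,0,0],0,5.0],
    [[0,0,0],0,5.2],
    [[0,0,0],0,5.5],
    [[0,0,0],0,6.0],
    [[0,0,0],0,6.8],
  ],
  squeeze=20,
)

```text
clock: 12.75
eef_pos: [505.1, -84.0, 58.4]
tcp_rot: [3.142, -0.0, 1.31]
contact_force: [-0.6, -0.5, 0.7]
opening: 0.79
```

Emit:
servo_tool(
  rows=[
    [[0,0,0],0,7.6],
    [[0,0,0],0,7.6],
    [[0,0,0],0,7.6],
  ],
)

```text
clock: 13.0
eef_pos: [505.0, -84.0, 58.4]
tcp_rot: [3.142, 0.0, 1.31]
contact_force: [0.1, -0.8, 0.2]
opening: 0.893
```

Emit:
servo_tool(
  rows=[
    [[0,0,1.0],0,7.6],
    [[0,0,2.0],0,7.6],
    [[0,0,3.0],0,7.6],
    [[0,0,3.5],0,7.6],
    [[0,0,3.0],0,7.6],
  ],
)

```text
clock: 13.42
eef_pos: [504.9, -84.0, 185.9]
tcp_rot: [3.141, -0.0, 1.31]
contact_force: [1.6, 0.0, -0.3]
opening: 0.894
```

Emit:
servo_tool(
  rows=[
    [[-2,0,1.0],0,7.6],
    [[-3,0,0],0,7.6],
    [[-4,0,0],0,7.6],
    [[-4,0,0],0,7.6],
    [[0,0,0],0,7.6],
  ],
)

```text
clock: 13.83
eef_pos: [367.0, -83.0, 192.6]
tcp_rot: [-3.135, 0.001, 1.31]
contact_force: [0.4, -0.1, -0.6]
opening: 0.887
```

```bash
python3 - <<'E'
from h import *
from rig import r
s=r.sense();print(s['eef_pos'],s['tcp_rot'],s['contact_force'],s['opening'])
o=shoot('j')
for n,b in(('side',(120,220,220,310)),('top',(170,240,230,330))):
  t=load(f'j_{n}.pkl');cv2.imwrite(f'pics/j2_{n}.png',cv2.resize(t['frame'][b[0]:b[1],b[2]:b[3],::-1],None,fx=6,fy=6,interpolation=cv2.INTER_CUBIC))
for n,f in o.items():
    hsv=cv2.cvtColor(f['frame'],cv2.COLOR_RGB2HSV);P=cloud(f)
    k,l,st,ce=cv2.connectedComponentsWithStats(cv2.inRange(hsv,(60,80,30),(90,255,255)))
    for i in range(1,k):
        if st[i,4]>15: print(n,ce[i].round(1),onz(f,[ce[i]],104).round(1),np.median(P[l==i],0).round(1))
E
```

```text
[367.04595558 -82.99668207 192.61541992] [-3.13498708e+00  6.10382185e-04  1.31010754e+00] [ 0.37919809 -0.08000304 -0.60114611] 0.8867724694512206
side [264.6 172.4] [[504.9 -82.  104. ]] [504.6 -78.7 107.7]
top [272.4  41.9] [[1037.4  -95.7  104. ]] [1040.   -94.8   97.8]
top [273.2 203.2] [[506.5 -82.7 104. ]] [506.6 -82.2 106.8]
```

View pics/j2_side.png

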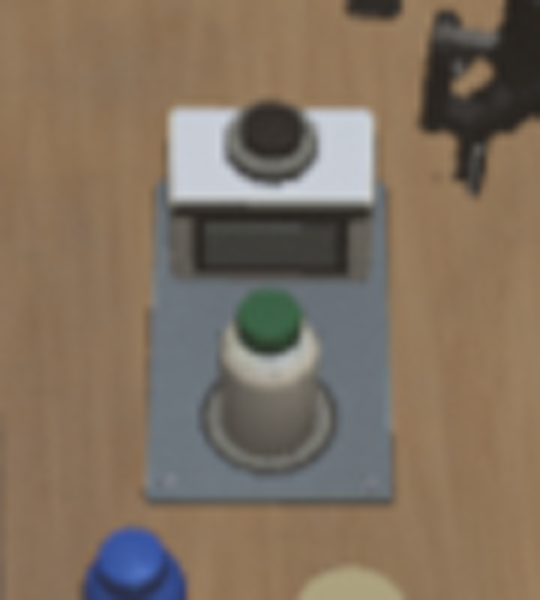

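View pics/j2_top.png

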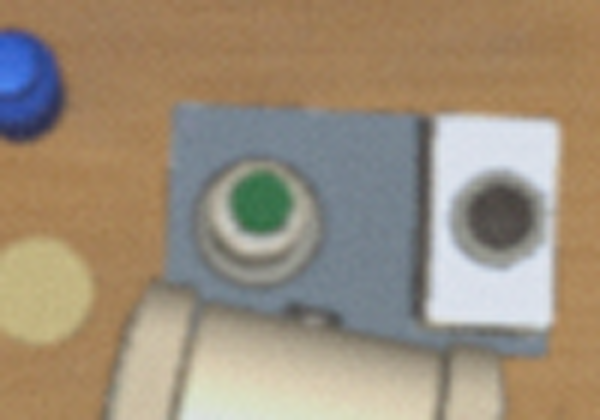

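The bottle stands upright at about (505.5,-82.5), within about 1 mm of the pad centre. The blank side faces the camera and the housing is clear. I'm shutting the gripper and going over the key at about (497,-205).

Emit:
servo_tool(
  rows=[
    [[0,-3.0,0],0,0],
    [[0,-4.0,0],0,0],
    [[2,-4.0,0],0,0],
    [[3.5,-1.2,0],0,0],
    [[3.5,0,0],0,0],
  ],
)

```text
clock: 14.35
eef_pos: [465.9, -207.0, 194.1]
tcp_rot: [3.139, 0.001, 1.306]
contact_force: [-0.1, -0.7, 0.8]
opening: 0.171
```

Emit:
servo_tool(
  rows=[
    [[3.0,0,0],0,0],
    [[1.2,0,0],0,0],
    [[0,0,0],0,0],
    [[0,0,0],0,0],
    [[0,0,0],0,0],
  ],
)

```text
clock: 14.77
eef_pos: [504.7, -203.0, 193.2]
tcp_rot: [-3.14, -0.0, 1.311]
contact_force: [-0.5, 0.4, 0.0]
opening: -0.004
```

Emit:
servo_tool(
  rows=[
    [[0,0,-1.5],0,0],
    [[0,0,-2.0],0,0],
    [[0,0,-1.5],0,0],
    [[0,0,-0.5],0,0],
    [[0,0,0],0,0],
  ],
)

```text
clock: 15.18
eef_pos: [504.0, -202.9, 137.5]
tcp_rot: [-3.139, -0.0, 1.31]
contact_force: [0.3, -0.8, 0.7]
opening: -0.0
```

```bash
python3 - <<'E'
from h import *
from rig import r
s=r.sense();print(s['eef_pos'],s['tcp_rot'],s['contact_force'],s['opening'])
o=shoot('k')
for n,b in(('side',(110,210,220,310)),('top',(170,240,230,330))):
  t=load(f'k_{n}.pkl');cv2.imwrite(f'pics/k2_{n}.png',cv2.resize(t['frame'][b[0]:b[1],b[2]:b[3],::-1],None,fx=6,fy=6,interpolation=cv2.INTER_CUBIC))
E
```

```text
[ 503.97619531 -202.89188688  137.53991799] [-3.13889557e+00 -2.84609183e-04  1.31009340e+00] [ 0.33045284 -0.81093203  0.69650575] -9.153993598456156e-05
```

View pics/k2_side.png

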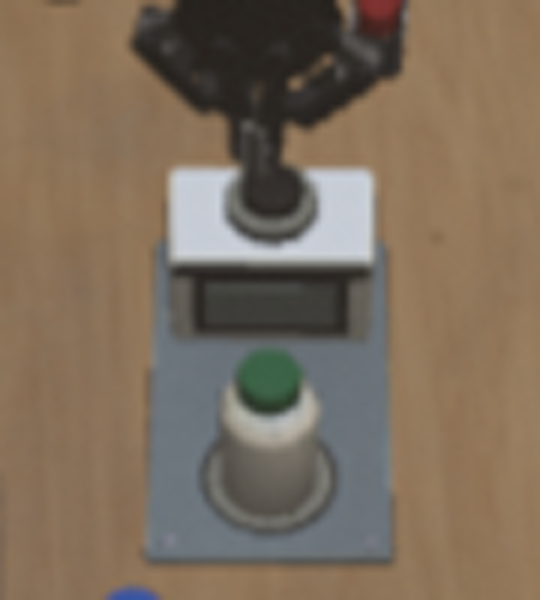

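The shut fingertips are above the key but at crop x≈258, left of its centre at 270, which is about 7 mm too far in +x and matches the readout. I'm correcting that and then pressing stepwise.

Emit:
servo_tool(
  rows=[
    [[-0.7,-0.2,0],0,0],
    [[0,0,-0.8],0,0],
    [[0,0,-0.8],0,0],
    [[0,0,0],0,0],
    [[0,0,0],0,0],
  ],
)

```text
clock: 15.7
eef_pos: [498.2, -205.1, 121.8]
tcp_rot: [-3.14, -0.0, 1.31]
contact_force: [-0.1, 0.1, 0.3]
opening: -0.002
```

Emit:
servo_tool(
  rows=[
    [[0,0,-0.3],0,0],
    [[0,0,-0.2],0,0],
    [[0,0,0],0,0],
    [[0,0,0],0,0],
  ],
)

```text
clock: 16.03
eef_pos: [498.7, -205.2, 117.3]
tcp_rot: [-3.141, -0.0, 1.31]
contact_force: [0.0, 0.8, 0.3]
opening: 0.001
```

Emit:
servo_tool(
  rows=[
    [[0,0,-0.2],0,0],
    [[0,0,0],0,0],
    [[0,0,0],0,0],
  ],
)

```text
clock: 16.28
eef_pos: [498.9, -205.4, 115.5]
tcp_rot: [3.141, 0.0, 1.31]
contact_force: [0.0, -0.5, 1.1]
opening: -0.002
```

Contact begins at TCP z≈116. I'm pressing on down to about z=109.

Emit:
servo_tool(
  rows=[
    [[0,0,-0.2],0,0],
    [[0,0,-0.2],0,0],
    [[0,0,0],0,0],
    [[0,0,0],0,0],
  ],
)

```text
clock: 16.62
eef_pos: [498.9, -205.4, 111.5]
tcp_rot: [3.141, 0.0, 1.31]
contact_force: [1.1, -1.4, 3.3]
opening: 0.004
```

Emit:
servo_tool(
  rows=[
    [[0,0,-0.1],0,0],
    [[0,0,-0.1],0,0],
    [[0,0,0],0,0],
    [[0,0,0],0,0],
  ],
)

```text
clock: 16.95
eef_pos: [498.9, -205.4, 110.0]
tcp_rot: [3.141, 0.0, 1.31]
contact_force: [-1.4, 1.3, 9.2]
opening: -0.0
```

Emit:
servo_tool(
  rows=[
    [[0,0,-0.1],0,0],
    [[0,0,0],0,0],
    [[0,0,0],0,0],
  ],
)

```text
clock: 17.2
eef_pos: [499.0, -205.4, 109.8]
tcp_rot: [3.141, 0.0, 1.31]
contact_force: [-4.2, 2.4, 19.8]
opening: 0.001
```

It is at the stop: the force is 20 N and z has stalled at 109.8, which is 6 mm below contact. I'm releasing and retreating.

Emit:
servo_tool(
  rows=[
    [[0,0,0.5],0,0],
    [[0,0,1.0],0,0],
    [[0,0,2.0],0,0],
    [[0,0,3.0],0,0],
    [[0,0,3.0],0,0],
  ],
)

```text
clock: 17.62
eef_pos: [497.5, -204.9, 203.8]
tcp_rot: [-3.139, -0.0, 1.31]
contact_force: [1.6, -0.0, -0.6]
opening: -0.002
```

Emit:
servo_tool(
  rows=[
    [[-3,-2,0],0,0],
    [[-4,-1,0],0,0],
    [[-4,0,0],0,0],
    [[-2,0,0],0,0],
    [[0,0,0],0,0],
  ],
)

```text
clock: 18.03
eef_pos: [363.9, -234.3, 203.0]
tcp_rot: [-3.138, -0.001, 1.309]
contact_force: [0.1, -0.1, 0.1]
opening: -0.001
```

Emit:
servo_tool(
  rows=[
    [[0,0,0],0,0],
    [[0,0,0],0,0],
    [[0,0,0],0,0],
  ],
)

```text
clock: 18.28
eef_pos: [369.7, -235.5, 203.6]
tcp_rot: [3.141, 0.0, 1.311]
contact_force: [0.4, -0.1, -0.3]
opening: 0.002
```

```bash
python3 - <<'E'
from h import *
from rig import r
s=r.sense();print(s['eef_pos'],s['contact_force'])
o=shoot('l')
for n,b in(('side',(120,220,220,310)),('top',(170,240,230,330))):
  t=load(f'l_{n}.pkl');cv2.imwrite(f'pics/l2_{n}.png',cv2.resize(t['frame'][b[0]:b[1],b[2]:b[3],::-1],None,fx=6,fy=6,interpolation=cv2.INTER_CUBIC))
for n,f in o.items():
    hsv=cv2.cvtColor(f['frame'],cv2.COLOR_RGB2HSV)
    k,l,st,ce=cv2.connectedComponentsWithStats(cv2.inRange(hsv,(60,80,30),(90,255,255)))
    for i in range(1,k):
        if st[i,4]>15: print(n,ce[i].round(1),onz(f,[ce[i]],104).round(1))
P=cloud(o['top']);m=P[203:206,312:315,2];print('key top z',np.median(m), 'before',np.median(cloud(load('a_top.pkl'))[203:206,312:315,2]))
E
```

```text
[ 369.66729816 -235.48353563  203.63005539] [ 0.43209285 -0.10851156 -0.30770435]
side [264.6 172.2] [[504.9 -82.5 104. ]]
top [272.4  41.9] [[1037.4  -95.5  104. ]]
top [273.2 203.2] [[506.5 -82.7 104. ]]
key top z 106.7025786721997 before 104.86854022129614
```

View pics/l_side.png

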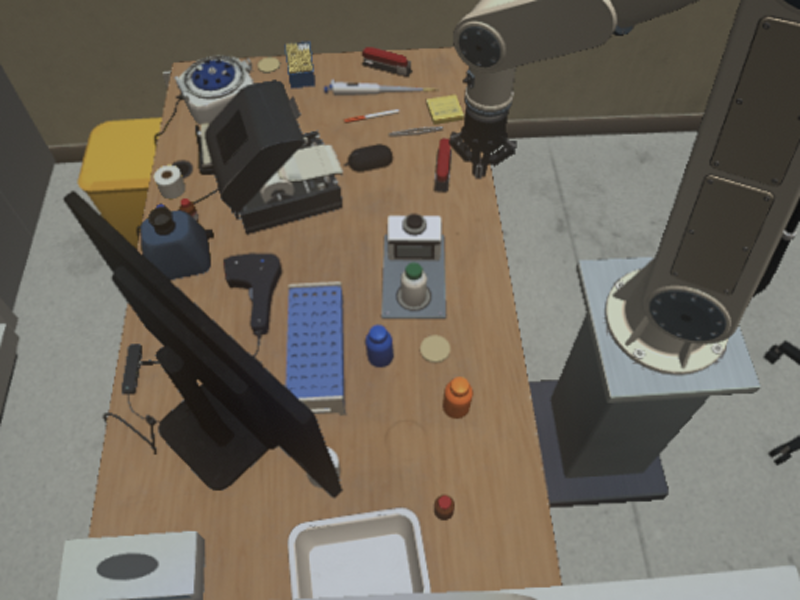

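View pics/l2_side.png

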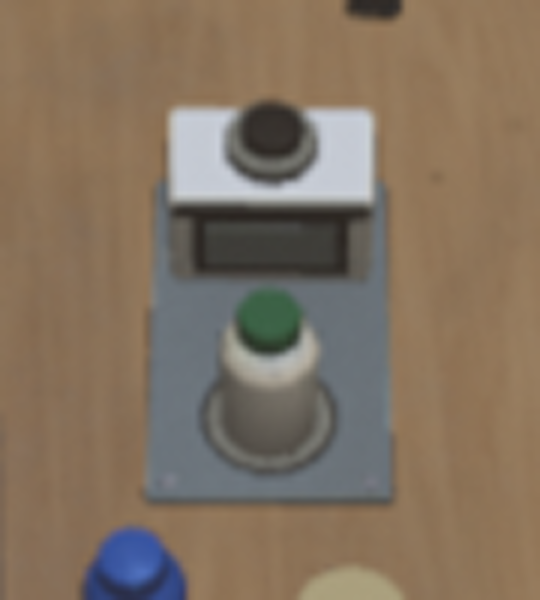

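The bottle stands on the pad as before the key press, the key is back up, and nothing else has moved. The arm is clear, so I'm handing in.

```bash
python3 -c "
from rig import r
print(r.sign_off())"
```

```text
the job is handed in; nothing more can be done
None
```

The white bottle is on the reader's pad with its label turned to the window, and the key was then pressed fully down and released. The job is handed in, at about 18 s of the 45 s allowed.

- **Bottle position:** the last pictures put it upright at about (505.5, -82.5). That is within about 1 mm of the measured pad centre, and it did not move during the key press.
- **Label direction:** I measured both label edges face-on to the side camera while holding the bottle, then turned the label to -94.5°, squarely towards the window. I estimate this is good to about 3°. The label faces away from both cameras on the pad, so in the final pictures I could only confirm that the blank side faces out.
- **Key:** I pressed it after letting go of the bottle and backing off. It stopped after about 6 mm at 20 N, and afterwards its top read as up again.
- **Other things:** the bystanders in view look unmoved in the last picture, and the arm was touching nothing.

**Disagreements:** the label measured about 102° wide, not the 120° that "a third of the way round" suggests, so I used the midpoint of its two edges. The reader's heading came out between 85.2° and 86.2° from its edges, and 87° from a cruder pad-to-key line; I used 85.5°.

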